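# Feel which cocottes are full and slide them onto the warming plate

## Robot

A 6-joint arm with a two-finger parallel gripper is mounted at the origin on the work surface. World frame = base frame: x ahead of the robot, y to its left, z up, the work surface at z = 0. Lengths are in m, angles in rad, forces in N, time in s.
With the tool pointing down it reaches from about 0.275 to 1 m from the base axis. Payload 8.4 kg.
Tool frame: the origin (TCP) lies at the very end of the fingers, on their centre line; the grasp point (between the pads) lies 19 mm behind it; z points along the fingers, y is the line along which they close (so a half turn about z gives the same grasp; the last joint's range is limited). The gripper opens to 85 mm and grips with 20 to 120 N. Pads are 22 mm wide; open, the fingers measure 114 mm over their backs; the gripper's body (76 mm by 85 mm) begins 54 mm behind the grasp point. The pads swing forward as they close: fully open they stand 13 mm farther back than shut.
Start: joints at [-1.119, 0.353, 1.633, -0, 1.155, -0.002], TCP at [0.274, -0.562, 0.231] pointing down, gripper open.
Joint ranges: [-2.63, 2.63], [-0.92, 2.1], [0.06, 2.66], [-1.3, 4.44], [0, 2.69], [-3.02, 3.02]. Speed limits (rad/s): [2.22, 2.22, 2.79, 3.14, 3.14, 3.14].

## Interface

Orientations are given as a 3x3 rotation matrix whose columns are the frame's x, y, z axes.
In Python, from rig import bot gives the robot as it stands.
- The arm moves only by the tool step_arm, never from a script. Its argument "motion" is one flat list of numbers, 6 for each row, row after row: the shift along the tool's x, y, z as a fraction of full scale, then the turn, a rotation vector about the tool's x, y, z as a fraction of full scale. In form: [dx, dy, dz, ax, ay, az, dx, dy, dz, ax, ay, az, ...]. A call has 1 to 12 rows; each row shifts and turns the commanded pose from where the row before left it, along the tool's axes as they then stand; what a row does not reach is not made up. Full scale, the value 1, is 100 mm for a shift and 360 degrees for a turn. A row lasts 1/10 s, in which the tool goes at most 50 mm and 8.59 degrees, less where a joint would pass 70% of its speed; a pose out of reach is approached as far as the arm can. A call with a number of a shift or a turn outside -1 to 1 is refused whole. A call with a gripper value outside its range is refused whole. "claw" is the opening, from -1 (shut) to 1 (fully open), set as the call begins (left out, the last holds). The fingers move at their own pace and stop on an object; "grip_force" is the grip in N (left out, the last holds). Time passes only in rows, so rows that do not move let the fingers close. It gives the time, the measured TCP pose, the force, the opening and the grip force at its end, in the units of the state.
- bot.get_obs(): the state, without advancing time (a new reading comes with each control period).
- bot.capture(name): name is "scene" or "top" or "wrist"; returns a dict with "pixels" (480x640x3 uint8, red, green, blue), "depth" (480x640 float32, m along the optical axis (not along the pixel's ray), 0 where there is no reading), "fx", "fy", "cx", "cy" (pixels), "distortion" ([k1, k2, p1, p2, k3] as OpenCV has them; the pictures are not rectified), "view" (4x4, takes a point from world to camera coordinates); the wrist camera has in their place "mount" (4x4, takes a point from camera to tool coordinates, whose origin is the TCP and whose axes are the flange's). Camera axes: x right, y up, looking along -z (the intrinsics and any distortion apply to the point x, -y, -z); pixel columns grow to the right and rows downward; lengths in m; the calibration is good to about 2 mm. A picture is of the moment at which its call begins: read the wrist's pose just before it.
- bot.close_job(): hands the job in; it is judged then, once.
The state is a dict: "t": time; "joint_positions": joint angles; "qvel": joint speeds; "joint_torque": joint torques, N m; "tcp_pos": TCP position; "eef_rot": TCP orientation; "wrist_force": force on the tool from outside, world axes, zero at the start; "moment": the same for the moment, N m; "finger_gap": finger opening in m; "grip_force": force on a finger pad.
Only numpy, scipy, OpenCV 4.12 (cv2) and the standard library are available. Lean on these libraries where they do the work, as an engineer would, in place of code of your own. Each camera call takes 0.05 s, during which the arm holds its last target. There are 200 camera calls.

## Task

Supper is over: the look-alike lidded cocottes on the black strip are either empty or still full of food, which you can only tell by how heavy they feel. Slide every full one onto the steel warming plate and every empty one onto the blue washing-up mat, its whole foot on the plate or mat, keeping them on the worktop all the way (no carrying, no tipping; raising one a few millimetres to feel its weight is all right). Only once all of them are sorted, push the plate's orange heat slider all the way to its stop; leave the pepper mill, mug and jar alone.

Things in the scene. Friction and masses are not known exactly. Their poses are not given: they have to be found in the camera images.
- cocotte_a: Red lidded cocotte, 100 mm across, all look alike, lid fixed on: foot 92 mm across, straight wall to z 40 mm, lid to 50 mm, round steel knob 30 mm across from there up to z 81 mm. Origin: centre of the underside, z up. Empty about 0.25 kg (sliding drag about 0.9 N) or full about 0.8 kg (drag about 2.7 N); weight and friction vary by 10 % each. May be absent.
- cocotte_b: Red lidded cocotte, 100 mm across, all look alike, lid fixed on: foot 92 mm across, straight wall to z 40 mm, lid to 50 mm, round steel knob 30 mm across from there up to z 81 mm. Origin: centre of the underside, z up. Empty about 0.25 kg (sliding drag about 0.9 N) or full about 0.8 kg (drag about 2.7 N); weight and friction vary by 10 % each. May be absent.
- cocotte_c: Red lidded cocotte, 100 mm across, all look alike, lid fixed on: foot 92 mm across, straight wall to z 40 mm, lid to 50 mm, round steel knob 30 mm across from there up to z 81 mm. Origin: centre of the underside, z up. Empty about 0.25 kg (sliding drag about 0.9 N) or full about 0.8 kg (drag about 2.7 N); weight and friction vary by 10 % each. May be absent.
- cocotte_d: Red lidded cocotte, 100 mm across, all look alike, lid fixed on: foot 92 mm across, straight wall to z 40 mm, lid to 50 mm, round steel knob 30 mm across from there up to z 81 mm. Origin: centre of the underside, z up. Empty about 0.25 kg (sliding drag about 0.9 N) or full about 0.8 kg (drag about 2.7 N); weight and friction vary by 10 % each. May be absent.
- cocotte_e: Red lidded cocotte, 100 mm across, all look alike, lid fixed on: foot 92 mm across, straight wall to z 40 mm, lid to 50 mm, round steel knob 30 mm across from there up to z 81 mm. Origin: centre of the underside, z up. Empty about 0.25 kg (sliding drag about 0.9 N) or full about 0.8 kg (drag about 2.7 N); weight and friction vary by 10 % each. May be absent.
- cocotte_f: Red lidded cocotte, 100 mm across, all look alike, lid fixed on: foot 92 mm across, straight wall to z 40 mm, lid to 50 mm, round steel knob 30 mm across from there up to z 81 mm. Origin: centre of the underside, z up. Empty about 0.25 kg (sliding drag about 0.9 N) or full about 0.8 kg (drag about 2.7 N); weight and friction vary by 10 % each. May be absent.
- cocotte_a_knob (a point): Point on the axis of cocotte_a's knob at grip height, 72 mm above its underside.
- cocotte_b_knob (a point): Point on the axis of cocotte_b's knob at grip height, 72 mm above its underside.
- cocotte_c_knob (a point): Point on the axis of cocotte_c's knob at grip height, 72 mm above its underside.
- cocotte_d_knob (a point): Point on the axis of cocotte_d's knob at grip height, 72 mm above its underside.
- cocotte_e_knob (a point): Point on the axis of cocotte_e's knob at grip height, 72 mm above its underside.
- cocotte_f_knob (a point): Point on the axis of cocotte_f's knob at grip height, 72 mm above its underside.
- strip: Black glass strip 98 x 760 mm (x, y) set flush in the worktop, six white rings 130 mm apart along its y, on which the cocottes start. Origin: its centre, at worktop height. Fixed, nothing to bump into.
- plate: Steel warming plate 140 x 410 mm (x, y), flush, with three orange rings at y -130, 0 and +130 mm; left or right of the middle. Origin: its centre, at worktop height; x away from the robot, y to the left. Only its slider housing stands up: a box 40 x 130 x 14 mm (x, y, z) centred at x +95 mm, y 0, beyond the far edge.
- mat: Thin blue washing-up mat with white lines, 140 x 410 mm (x, y), flush; on the other side from the plate. Origin: its centre, at worktop height; x away from the robot, y to the left.
- heat (a joint): Travel of the orange heat slider in m: 0 at the plate's -y end, 0.080 at its stop at the +y end. Stiff: about 1.5 N moves it, and it stays where it is left.
- heat_top (a point): Centre of the top of the orange slider grip, a block 28 x 20 x 40 mm (x, y, z) whose top is 54.5 mm above the worktop; it slides along the plate's +y (to the robot's left).
- mill: Wooden pepper mill, 52 mm across, 132 mm tall. Origin: centre of its underside. Bystander.
- mug: Blue mug, 80 mm across, 90 mm tall. Origin: centre of its underside. Bystander.
- oats: Glass jar with wooden cap, 76 mm across, 110 mm tall. Origin: centre of its underside. Bystander.
Not all that is in view belongs to the job. Leave any turquoise or yellow look-alike of the cocotte_f alone.

How it is judged:
By the outcome, as a careful person would: the job done as asked, in the order asked, and still so for the second after the job is handed in, with the robot touching nothing.
Of cocotte_a, cocotte_b, cocotte_c, cocotte_d, cocotte_e, cocotte_f only 4 to 6 are there at a start; the rules pass over those that are not, and their reading is None.
At some moment in a run one of cocotte_a, cocotte_b, cocotte_c, cocotte_d, cocotte_e, cocotte_f may be knocked a few centimetres aside while the robot is not near it.
Once in a run the grip may slacken for a moment while it holds something.
It also fails if it takes over 210 s, if anything falls off the work surface, if the arm or the gripper's body presses on something with over 40 N, if the wrist force passes 120 N, or if a joint passes its speed limit or range.

## Working session

There is one attempt and no reset: what is moved stays moved. The work goes in short steps, Python scripts to look and compute and a tool call to move; the robot and the scene stay as the last step left them, time stands still between calls to the robot, and variables do not carry over. Pictures are saved under pics/ and viewed, at most 14 in all, crops included, and the job is handed in when it is done.

Besides the shell and the picture viewer there is one more tool, called after ">>>" as name(argument=value, ...) on one line, values as JSON. step_arm: Moves the arm, as the interface text tells. Shift numbers are shares of 100 mm and turn numbers shares of 360 degrees, none past 1 either way. Its arguments: {"type":"object","properties":{"motion":{"type":"array","items":{"type":"number"}},"claw":{"type":"number"},"grip_force":{"type":"number"}},"required":["motion"]}

```bash
mkdir -p pics; ls
cat > h.py <<'E'
import numpy as np, cv2
from rig import bot
def ray(c,u,v):
    K=np.array([[c['fx'],0,c['cx']],[0,c['fy'],c['cy']],[0,0,1]])
    p=cv2.undistortPoints(np.array([[[u,v]]],float),K,np.array(c['distortion'],float))[0,0]
    V=np.array(c['view']); R=V[:3,:3]; o=-R.T@V[:3,3]
    return o,R.T@np.array([p[0],-p[1],-1])
def at(c,u,v,z):
    o,d=ray(c,u,v); return o+d*(z-o[2])/d[2]
def save(c,n): cv2.imwrite('pics/'+n,c['pixels'][:,:,::-1])
def st():
    o=bot.get_obs(); print({k:np.round(o[k],4).tolist() for k in ('t','tcp_pos','eef_rot','wrist_force','finger_gap','grip_force')})
E
python3 - <<'E'
from h import *
st()
for n in('top','scene'):
    c=bot.capture(n); save(c,n+'1.png'); print(n,c['fx'],np.round(np.linalg.inv(c['view']),3).tolist(),c['distortion'])
E
```

```text
pics
{'t': 0.0, 'tcp_pos': [0.2738, -0.5613, 0.2306], 'eef_rot': [[0.8988, 0.4384, -0.0006], [0.4384, -0.8988, 0.0012], [0.0, -0.0014, -1.0]], 'wrist_force': [0.403, 0.0309, -0.519], 'finger_gap': 0.0855, 'grip_force': 0.0}
top 560.4557728397965 [[0.051, 0.977, -0.209, 0.144], [-0.999, 0.05, -0.011, -0.015], [-0.001, 0.209, 0.978, 1.894], [0.0, 0.0, 0.0, 1.0]] [-0.06343464  0.          0.          0.          0.        ]
scene 500.6819688059675 [[0.717, -0.368, 0.592, 1.499], [0.697, 0.378, -0.609, -1.021], [0.0, 0.85, 0.527, 0.951], [0.0, 0.0, 0.0, 1.0]] [-0.05870286  0.          0.          0.          0.        ]
```

View pics/top1.png

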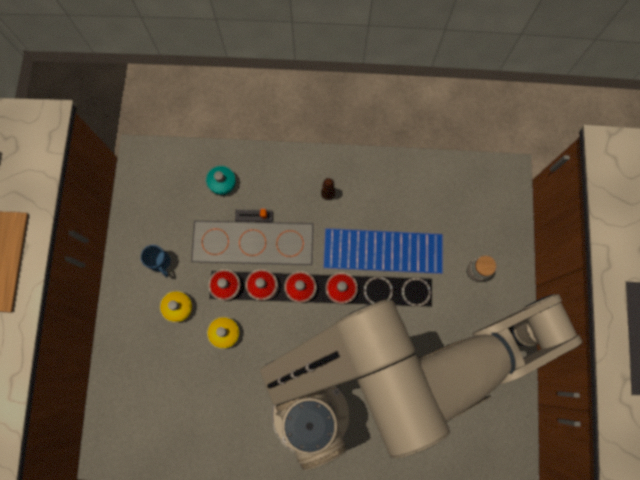

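View pics/scene1.png

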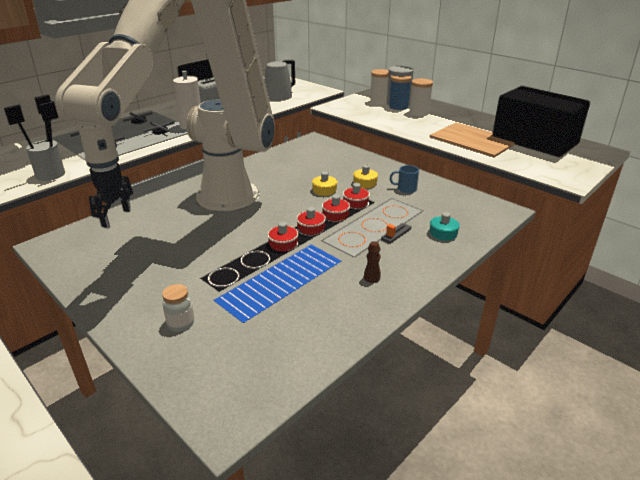

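The top view shows four red cocottes at about (224,285), (262,285), (300,288) and (342,289). The plate is centred near (253,242) on the left, with its orange slider at (264,213), and the mat is near (384,251). The mill is at (328,188), the mug at (155,258) and the jar at (485,267).

```bash
cat >> h.py <<'E'
def cloud(c):
    h,w=c['depth'].shape; uu,vv=np.meshgrid(np.arange(w),np.arange(h))
    K=np.array([[c['fx'],0,c['cx']],[0,c['fy'],c['cy']],[0,0,1]])
    p=cv2.undistortPoints(np.stack([uu.ravel(),vv.ravel()],1)[:,None].astype(float),K,np.array(c['distortion'],float))[:,0]
    d=c['depth'].ravel(); P=np.stack([p[:,0]*d,-p[:,1]*d,-d],1)
    V=np.array(c['view']); return ((P-V[:3,3])@V[:3,:3]).reshape(h,w,3)
def comps(m,a=20):
    n,l,s,ce=cv2.connectedComponentsWithStats(m.astype(np.uint8)); return [(l==i,s[i,4],ce[i]) for i in range(1,n) if s[i,4]>=a]
def red(c):
    hsv=cv2.cvtColor(c['pixels'],cv2.COLOR_RGB2HSV); H,S,V=cv2.split(hsv)
    return ((H<5)|(H>174))&(S>190)&(V>90)
def pots(c):
    C=cloud(c); out=[]
    for m,a,ce in comps(red(c),100):
        cn=cv2.findContours(m.astype(np.uint8),0,2)[0]; (u,v),r=cv2.minEnclosingCircle(np.vstack(cn))
        P=at(c,u,v,0.035)
        near=np.hypot(C[...,0]-P[0],C[...,1]-P[1])<0.05
        k=near&(C[...,2]>0.068)&(C[...,2]<0.095)
        kn=C[k].mean(0) if k.sum() else np.zeros(3)
        out.append((a,P.round(3)[:2].tolist(),r*2/c['fx']*1.85,kn.round(3).tolist(),int(k.sum())))
    return out
E
python3 - <<'E'
from h import *
c=bot.capture('top')
for p in pots(c): print(p)
C=cloud(c)
H,S,V=cv2.split(cv2.cvtColor(c['pixels'],cv2.COLOR_RGB2HSV))
def quad(m,name):
    pts=np.vstack([x for x in cv2.findContours(m.astype(np.uint8),0,2)[0]])
    w=np.array([at(c,*q[0],0)[:2] for q in pts],np.float32); r=cv2.minAreaRect(w); print(name,r)
b=(H>105)&(H<125)&(S>180)&(V>100); b[:,:300]=0; b[:,460:]=0; b[:220]=0;b[290:]=0; quad(b,'mat')
k=(V<30); k2=np.zeros_like(k); k2[262:310,204:440]=k[262:310,204:440]; quad(k2,'strip')
o=(H>3)&(H<20)&(S>120)&(V>90); o[:195]=0;o[270:]=0;o[:,:190]=0;o[:,316:]=0
for m,a,ce in comps(o,10): print('or',a,ce,at(c,*ce,0)[:2],at(c,*ce,.05)[:2])
g=cv2.inRange(c['pixels'],(100,100,100),(255,255,255))
for nm,(u,v),z in (('plTL',(194,221),0),('plTR',(313,223),0),('plBR',(312,265),0),('plBL',(191,262),0)): print(nm,at(c,u,v,z)[:2])
for nm,sl in(('slider',np.s_[200:225,230:275]),('mill',np.s_[170:205,315:340]),('mug',np.s_[240:285,135:180]),('jar',np.s_[250:285,465:500])):
    Q=C[sl].reshape(-1,3); Q=Q[Q[:,2]>(.03 if nm=='slider' else .06)]; print(nm,Q.min(0).round(3),Q.max(0).round(3))
s=bot.capture('scene')
for p in pots(s): print(p)
E
```

```text
(np.int32(431), [0.412, 0.316], 0.08794400838868563, [0.411, 0.312, 0.08], 70)
(np.int32(439), [0.418, 0.191], 0.08895165442722068, [0.414, 0.188, 0.08], 67)
(np.int32(451), [0.418, 0.06], 0.08888664886418061, [0.414, 0.058, 0.08], 66)
(np.int32(460), [0.42, -0.079], 0.088348528720975, [0.418, -0.08, 0.079], 67)
mat ((0.5621781349182129, -0.21946358680725098), (0.12909920513629913, 0.3972605764865875), 0.09673996269702911)
strip ((0.4195847511291504, -0.05444642901420593), (0.08527981489896774, 0.6603902578353882), 0.856350302696228)
or 55 [262.32727273 212.03636364] [0.67843561 0.20680074] [0.66431697 0.20093858]
plTL [0.63395057 0.44430935]
plTR [0.6477051  0.02699462]
plBR [0.49849534 0.0225393 ]
plBL [0.48750393 0.44039069]
slider [ 0.144 -0.015  0.03 ] [0.676 0.21  1.894]
mill [ 0.144 -0.039  0.063] [0.777 0.002 1.894]
mug [ 0.144 -0.015  0.06 ] [0.524 0.592 1.894]
jar [ 0.144 -0.581  0.061] [ 0.538 -0.015  1.894]
(np.int32(133), [0.396, 0.331], 0.08204217445211896, [0.413, 0.309, 0.079], 49)
(np.int32(160), [0.406, 0.201], 0.08530551996884643, [0.419, 0.185, 0.079], 53)
(np.int32(180), [0.403, 0.07], 0.09244862031948443, [0.419, 0.055, 0.079], 54)
(np.int32(213), [0.407, -0.071], 0.09677870830713463, [0.422, -0.083, 0.079], 64)
```

>>> step_arm(motion=[0,0,0,0,0,0.018,0,0,0,0,0,0.018,0,0,0,0,0,0.018,0,0,0,0,0,0.018,0.18,-0.4,0,0,0,0,0.18,-0.4,0,0,0,0,0.18,-0.4,0,0,0,0,0.18,-0.4,0,0,0,0,0.18,-0.4,0,0,0,0,0.18,-0.4,0,0,0,0,0.18,-0.4,0,0,0,0,0.18,-0.4,0,0,0,0], claw=1, grip_force=40)

```text
t: 1.4
tcp_pos: [0.4179, -0.2399, 0.2314]
eef_rot: [[1.0, 0.001, 0.0], [0.001, -1.0, -0.0], [0.0, 0.0, -1.0]]
wrist_force: [1.1, -0.9, -0.5]
finger_gap: 0.0852
grip_force: 0.0
```

>>> step_arm(motion=[0,-0.395,0,0,0,0,0,-0.395,0,0,0,0,0,-0.395,0,0,0,0,0.02,-0.395,0,0,0,0,0,0,0.25,0,0,0,0,0,0.25,0,0,0,0,0,0.25,0,0,0,0,0,0.25,0,0,0,0,0,0.25,0,0,0,0,0,0.25,0,0,0,0,0,0.25,0,0,0,0,0,0,0,0,0])

```text
t: 2.6
tcp_pos: [0.4172, -0.0831, 0.0541]
eef_rot: [[1.0, 0.001, -0.005], [0.001, -1.0, 0.001], [-0.005, -0.001, -1.0]]
wrist_force: [0.9, 0.2, -0.1]
finger_gap: 0.0854
grip_force: 0.0
```

>>> step_arm(motion=[0,0,0,0,0,0,0,0,0,0,0,0,0,0,0,0,0,0,0,0,0,0,0,0,0,0,0,0,0,0,0,0,0,0,0,0,0,0,0,0,0,0,0,0,0,0,0,0], claw=-1)

```text
t: 3.4
tcp_pos: [0.42, -0.0837, 0.0574]
eef_rot: [[1.0, 0.001, 0.002], [0.001, -1.0, -0.0], [0.002, 0.0, -1.0]]
wrist_force: [-1.9, 2.5, 10.2]
finger_gap: 0.0288
grip_force: 38.7
```

>>> step_arm(motion=[0,0,-0.02,0,0,0,0,0,-0.02,0,0,0,0,0,-0.02,0,0,0,0,0,0,0,0,0,0,0,0,0,0,0,0,0,0,0,0,0,0,0,0,0,0,0])

```text
t: 4.1
tcp_pos: [0.4192, -0.0835, 0.0622]
eef_rot: [[1.0, 0.001, -0.0], [0.001, -1.0, 0.0], [-0.0, -0.0, -1.0]]
wrist_force: [0.5, 0.5, -2.3]
finger_gap: 0.0288
grip_force: 39.6
```

>>> step_arm(motion=[0,0,0,0,0,0,0,0,0,0,0,0,0,0,0,0,0,0])

```text
t: 4.4
tcp_pos: [0.4193, -0.0835, 0.0623]
eef_rot: [[1.0, 0.001, -0.0], [0.001, -1.0, 0.0], [-0.0, -0.0, -1.0]]
wrist_force: [-0.2, 0.8, -2.8]
finger_gap: 0.0287
grip_force: 39.6
```

D reads about 2.4 N when raised, so it is empty. I'll set it down and slide it to the far right of the mat.

>>> step_arm(motion=[0,0,0.025,0,0,0,0,0,0.02,0,0,0,0.07,0.13,0,0,0,0,0.07,0.13,0,0,0,0,0.07,0.13,0,0,0,0,0.07,0.13,0,0,0,0,0.07,0.13,0,0,0,0,0.07,0.13,0,0,0,0,0.07,0.13,0,0,0,0,0.07,0.13,0,0,0,0,0.07,0.13,0,0,0,0,0.07,0.13,0,0,0,0], grip_force=60)

```text
t: 5.6
tcp_pos: [0.49, -0.2145, 0.0577]
eef_rot: [[1.0, 0.001, -0.0], [0.001, -1.0, 0.0], [-0.0, -0.0, -1.0]]
wrist_force: [-0.2, 0.4, -2.4]
finger_gap: 0.0281
grip_force: 60.7
```

>>> step_arm(motion=[0.07,0.13,0,0,0,0,0.07,0.13,0,0,0,0,0.07,0.13,0,0,0,0,0.07,0.13,0,0,0,0,0.07,0.13,0,0,0,0,0.07,0.13,0,0,0,0,0.07,0.13,0,0,0,0,0.07,0.13,0,0,0,0,0.07,0.13,0,0,0,0,0.07,0.13,0,0,0,0,0,0,0,0,0,0])

```text
t: 6.7
tcp_pos: [0.561, -0.3454, 0.0579]
eef_rot: [[1.0, 0.001, 0.002], [0.001, -1.0, -0.001], [0.002, 0.001, -1.0]]
wrist_force: [0.8, -0.8, -2.7]
finger_gap: 0.028
grip_force: 60.7
```

Run:
```python
from h import *
for n in('top','scene'):
    c=bot.capture(n); save(c,n+'2.png')
    for p in pots(c): print(n,p)
    if n=='top':
        # orange rings of the plate, loose colour
        P=c['pixels'].astype(int); C=cloud(c)
        m=((P[...,0]-P[...,2])>35)&(abs(C[...,0]-.57)<.09)&(abs(C[...,1]-.233)<.21)&(C[...,2]<.015)
        m=cv2.dilate(m.astype(np.uint8),np.ones((3,3)))
        for mm,a,ce in comps(m,60):
            (u,v),r=cv2.minEnclosingCircle(np.vstack(cv2.findContours(mm.astype(np.uint8),0,2)[0])); print('ring',a,ce,at(c,u,v,0)[:2],r)
        s=C[200:225,230:275].reshape(-1,3); 
        for z0,z1 in((.01,.022),(.045,.065)):
            q=s[(s[:,2]>z0)&(s[:,2]<z1)]; print(z0,len(q),q.min(0),q.max(0))
st()
```

```text
top (np.int32(435), [0.412, 0.316], 0.08796773148423381, [0.411, 0.312, 0.079], 71)
top (np.int32(442), [0.418, 0.19], 0.08875234390817376, [0.415, 0.188, 0.08], 69)
top (np.int32(192), [0.421, 0.07], 0.0811916963995178, [0.417, 0.063, 0.081], 33)
ring 446 [214.83632287 241.22197309] [0.5641318  0.36372073] 16.007909774780273
ring 460 [252.10434783 242.1673913 ] [0.5686215  0.23531409] 15.96738338470459
ring 460 [289.46086957 243.13913043] [0.57098989 0.10449513] 15.8390474319458
0.01 255 [0.63062134 0.16559099 0.01000393] [0.70358037 0.31667731 0.02196987]
0.045 45 [0.64701301 0.18845292 0.04651485] [0.67518216 0.20886633 0.06175568]
scene (np.int32(137), [0.396, 0.331], 0.08204217445211896, [0.413, 0.31, 0.079], 48)
scene (np.int32(163), [0.406, 0.201], 0.08530551996884643, [0.419, 0.185, 0.08], 49)
scene (np.int32(177), [0.403, 0.07], 0.09244862031948443, [0.419, 0.055, 0.079], 55)
scene (np.int32(155), [0.569, -0.328], 0.07214958155436905, [0.564, -0.347, 0.081], 157)
{'t': 6.8, 'tcp_pos': [0.5597, -0.3436, 0.0577], 'eef_rot': [[1.0, 0.0009, -0.0001], [0.0009, -1.0, 0.0001], [-0.0001, -0.0001, -1.0]], 'wrist_force': [0.6723, 0.2135, -1.9841], 'finger_gap': 0.0282, 'grip_force': 60.9711}
```

The arm is now at the mat's right slot with D in hand. The force shows it is still hanging by a fraction of a millimetre, so I'll lower it to contact and release. From here on I'll slide with clear contact.

>>> step_arm(motion=[0,0,0.01,0,0,0,0,0,0.01,0,0,0,0,0,0,0,0,0,0,0,0,0,0,0])

```text
t: 7.2
tcp_pos: [0.5597, -0.3435, 0.0576]
eef_rot: [[1.0, 0.002, 0.001], [0.002, -1.0, -0.001], [0.001, 0.001, -1.0]]
wrist_force: [-4.4, -1.7, 12.4]
finger_gap: 0.0284
grip_force: 62.2
```

>>> step_arm(motion=[0,0,0,0,0,0,0,0,0,0,0,0,0,0,0,0,0,0,0,0,0,0,0,0,0,0,0,0,0,0,0,0,0,0,0,0,0,0,-0.2,0,0,0,0,0,-0.3,0,0,0,0,0,-0.4,0,0,0], claw=1)

```text
t: 8.1
tcp_pos: [0.5585, -0.3427, 0.145]
eef_rot: [[1.0, 0.001, -0.003], [0.001, -1.0, 0.002], [-0.003, -0.002, -1.0]]
wrist_force: [0.8, 0.7, -0.5]
finger_gap: 0.0854
grip_force: 0.0
```

>>> step_arm(motion=[-0.14,-0.4,0,0,0,0,-0.14,-0.4,0,0,0,0,-0.14,-0.4,0,0,0,0,-0.14,-0.4,0,0,0,0,-0.14,-0.4,0,0,0,0,-0.14,-0.4,0,0,0,0,-0.14,-0.4,0,0,0,0,-0.14,-0.4,0,0,0,0,-0.14,-0.4,0,0,0,0,-0.14,-0.4,0,0,0,0,0,0,0,0,0,0])

```text
t: 9.2
tcp_pos: [0.4173, 0.0598, 0.1458]
eef_rot: [[1.0, 0.005, -0.001], [0.005, -1.0, 0.001], [-0.001, -0.001, -1.0]]
wrist_force: [0.7, -0.3, -0.3]
finger_gap: 0.0851
grip_force: 0.0
```

>>> step_arm(motion=[0,0,0.22,0,0,0,0,0,0.22,0,0,0,0,0,0.22,0,0,0,0,0,0.22,0,0,0,0,0,0,0,0,0])

```text
t: 9.7
tcp_pos: [0.4177, 0.0558, 0.0559]
eef_rot: [[1.0, 0.001, -0.004], [0.001, -1.0, -0.001], [-0.004, 0.001, -1.0]]
wrist_force: [-0.2, 0.6, -0.0]
finger_gap: 0.0856
grip_force: 0.0
```

>>> step_arm(motion=[0,0,0,0,0,0,0,0,0,0,0,0,0,0,0,0,0,0,0,0,0,0,0,0,0,0,0,0,0,0,0,0,0,0,0,0,0,0,0,0,0,0,0,0,0,0,0,0], claw=-1)

```text
t: 10.5
tcp_pos: [0.4198, 0.0565, 0.0588]
eef_rot: [[1.0, 0.001, 0.002], [0.001, -1.0, 0.0], [0.002, -0.0, -1.0]]
wrist_force: [-1.1, -0.2, 10.0]
finger_gap: 0.0287
grip_force: 45.1
```

>>> step_arm(motion=[0,0,-0.02,0,0,0,0,0,-0.02,0,0,0,0,0,0,0,0,0,0,0,0,0,0,0,0,0,0,0,0,0,0,0,0,0,0,0])

```text
t: 11.1
tcp_pos: [0.419, 0.0564, 0.0617]
eef_rot: [[1.0, 0.001, -0.0], [0.001, -1.0, -0.0], [-0.0, 0.0, -1.0]]
wrist_force: [0.7, 0.1, -3.2]
finger_gap: 0.0282
grip_force: 59.2
```

>>> step_arm(motion=[0,0,-0.01,0,0,0,0,0,0,0,0,0,0,0,0,0,0,0])

```text
t: 11.4
tcp_pos: [0.4191, 0.0565, 0.0628]
eef_rot: [[1.0, 0.001, 0.0], [0.001, -1.0, 0.0], [0.0, -0.0, -1.0]]
wrist_force: [0.1, -0.2, -3.4]
finger_gap: 0.028
grip_force: 59.2
```

C is empty too, so it goes to the middle of the mat.

>>> step_arm(motion=[0,0,0.025,0,0,0,0,0,0.021,0,0,0,0,0,0,0,0,0,0,0,0,0,0,0])

```text
t: 11.8
tcp_pos: [0.4192, 0.0565, 0.0589]
eef_rot: [[1.0, 0.001, -0.0], [0.001, -1.0, -0.0], [-0.0, 0.0, -1.0]]
wrist_force: [-4.9, -0.9, 16.1]
finger_gap: 0.0281
grip_force: 61.6
```

>>> step_arm(motion=[0.08,0.15,0,0,0,0,0.08,0.15,0,0,0,0,0.08,0.15,0,0,0,0,0.08,0.15,0,0,0,0,0.08,0.15,0,0,0,0,0.08,0.15,0,0,0,0,0.08,0.15,0,0,0,0,0.08,0.15,0,0,0,0,0.08,0.15,0,0,0,0])

```text
t: 12.7
tcp_pos: [0.4916, -0.0783, 0.0589]
eef_rot: [[1.0, 0.001, -0.0], [0.001, -1.0, 0.001], [-0.0, -0.001, -1.0]]
wrist_force: [-3.4, 6.8, 14.5]
finger_gap: 0.0281
grip_force: 61.1
```

>>> step_arm(motion=[0.08,0.15,0,0,0,0,0.08,0.15,0,0,0,0,0.08,0.15,0,0,0,0,0.08,0.15,0,0,0,0,0.08,0.15,0,0,0,0,0.08,0.15,0,0,0,0,0.08,0.15,0,0,0,0,0.08,0.15,0,0,0,0,0.08,0.15,0,0,0,0,0,0,0,0,0,0])

```text
t: 13.7
tcp_pos: [0.5656, -0.2154, 0.059]
eef_rot: [[1.0, 0.001, 0.003], [0.001, -1.0, -0.002], [0.003, 0.002, -1.0]]
wrist_force: [1.2, -4.8, 6.8]
finger_gap: 0.0274
grip_force: 60.4
```

>>> step_arm(motion=[0,0,0,0,0,0,0,0,0,0,0,0,0,0,0,0,0,0,0,0,0,0,0,0,0,0,0,0,0,0,0,0,0,0,0,0,0,0,-0.2,0,0,0,0,0,-0.3,0,0,0,0,0,-0.4,0,0,0,0,0,0,0,0,0], claw=1)

```text
t: 14.7
tcp_pos: [0.5666, -0.2144, 0.1534]
eef_rot: [[1.0, 0.001, 0.008], [0.001, -1.0, -0.003], [0.008, 0.003, -1.0]]
wrist_force: [0.4, -0.5, -0.6]
finger_gap: 0.0853
grip_force: 0.0
```

>>> step_arm(motion=[-0.14,-0.4,0,0,0,0,-0.14,-0.4,0,0,0,0,-0.14,-0.4,0,0,0,0,-0.14,-0.4,0,0,0,0,-0.14,-0.4,0,0,0,0,-0.14,-0.4,0,0,0,0,-0.14,-0.4,0,0,0,0,-0.14,-0.4,0,0,0,0,-0.14,-0.4,0,0,0,0,-0.16,-0.4,0,0,0,0,0,0,0,0,0,0])

```text
t: 15.8
tcp_pos: [0.4192, 0.1901, 0.148]
eef_rot: [[1.0, 0.005, -0.0], [0.005, -1.0, 0.001], [-0.0, -0.001, -1.0]]
wrist_force: [0.1, -0.9, 0.3]
finger_gap: 0.0853
grip_force: 0.0
```

Run:
```python
from h import *
st()
for n in('top','scene'):
    c=bot.capture(n); save(c,n+'3.png')
    for p in pots(c): print(n,p)
```

```text
{'t': 15.8, 'tcp_pos': [0.4192, 0.1901, 0.148], 'eef_rot': [[1.0, 0.0055, -0.0004], [0.0055, -1.0, 0.001], [-0.0004, -0.001, -1.0]], 'wrist_force': [0.0904, -0.9023, 0.2673], 'finger_gap': 0.0853, 'grip_force': 0.0}
top (np.int32(422), [0.562, -0.215], 0.08560120789672143, [0.559, -0.215, 0.079], 66)
top (np.int32(418), [0.56, -0.344], 0.08588006759630214, [0.557, -0.344, 0.078], 67)
top (np.int32(182), [0.408, 0.325], 0.08252278367679936, [0.41, 0.319, 0.08], 36)
scene (np.int32(137), [0.396, 0.331], 0.08204217445211896, [0.412, 0.311, 0.079], 47)
scene (np.int32(298), [0.553, -0.209], 0.11109560825593705, [0.564, -0.218, 0.079], 80)
scene (np.int32(353), [0.545, -0.334], 0.1154941141258155, [0.562, -0.345, 0.078], 92)
```

>>> step_arm(motion=[0,0,0.22,0,0,0,0,0,0.22,0,0,0,0,0,0.22,0,0,0,0,0,0.22,0,0,0,0,0,0,0,0,0])

```text
t: 16.4
tcp_pos: [0.4197, 0.1844, 0.058]
eef_rot: [[1.0, -0.0, -0.004], [-0.0, -1.0, -0.002], [-0.004, 0.002, -1.0]]
wrist_force: [0.4, -0.2, -0.7]
finger_gap: 0.0853
grip_force: 0.0
```

>>> step_arm(motion=[0,0,0,0,0,0,0,0,0,0,0,0,0,0,0,0,0,0,0,0,0,0,0,0,0,0,0,0,0,0,0,0,0,0,0,0,0,0,0,0,0,0,0,0,0,0,0,0], claw=-1)

```text
t: 17.2
tcp_pos: [0.4219, 0.1869, 0.0615]
eef_rot: [[1.0, 0.002, 0.002], [0.002, -1.0, 0.001], [0.002, -0.001, -1.0]]
wrist_force: [-2.1, -0.9, 10.9]
finger_gap: 0.028
grip_force: 58.4
```

>>> step_arm(motion=[0,0,-0.02,0,0,0,0,0,-0.02,0,0,0,0,0,0,0,0,0,0,0,0,0,0,0,0,0,0,0,0,0,0,0,0,0,0,0])

```text
t: 17.8
tcp_pos: [0.4208, 0.1864, 0.064]
eef_rot: [[1.0, 0.001, -0.0], [0.001, -1.0, -0.0], [-0.0, 0.0, -1.0]]
wrist_force: [0.3, 0.9, -7.0]
finger_gap: 0.0282
grip_force: 59.5
```

>>> step_arm(motion=[0,0,-0.01,0,0,0,0,0,0,0,0,0,0,0,0,0,0,0])

```text
t: 18.1
tcp_pos: [0.4209, 0.1865, 0.0652]
eef_rot: [[1.0, 0.001, 0.0], [0.001, -1.0, 0.0], [0.0, -0.0, -1.0]]
wrist_force: [0.1, 0.4, -7.7]
finger_gap: 0.0281
grip_force: 59.6
```

B is full at about 7.5 N, so it goes to the plate's right ring.

>>> step_arm(motion=[0,0,0.02,0,0,0,0,0,0.021,0,0,0,0,0,0,0,0,0,0,0,0,0,0,0])

```text
t: 18.5
tcp_pos: [0.4209, 0.1865, 0.0615]
eef_rot: [[1.0, 0.001, -0.0], [0.001, -1.0, 0.0], [-0.0, -0.0, -1.0]]
wrist_force: [-3.5, -2.2, 5.5]
finger_gap: 0.0278
grip_force: 60.9
```

>>> step_arm(motion=[0.15,0.082,0,0,0,0,0.15,0.082,0,0,0,0,0.15,0.082,0,0,0,0,0.15,0.082,0,0,0,0,0.15,0.082,0,0,0,0,0.15,0.082,0,0,0,0,0.15,0.082,0,0,0,0,0.15,0.082,0,0,0,0,0.15,0.082,0,0,0,0,0.15,0.082,0,0,0,0,0,0,0,0,0,0])

```text
t: 19.6
tcp_pos: [0.5737, 0.1042, 0.0616]
eef_rot: [[1.0, 0.001, 0.004], [0.001, -1.0, 0.0], [0.004, -0.0, -1.0]]
wrist_force: [4.6, -3.0, 3.5]
finger_gap: 0.0279
grip_force: 60.8
```

>>> step_arm(motion=[0,0,0,0,0,0,0,0,0,0,0,0,0,0,0,0,0,0,0,0,0,0,0,0,0,0,0,0,0,0,0,0,0,0,0,0,0,0,-0.2,0,0,0,0,0,-0.3,0,0,0,0,0,-0.4,0,0,0,0,0,0,0,0,0], claw=1)

```text
t: 20.6
tcp_pos: [0.5742, 0.1053, 0.1561]
eef_rot: [[1.0, 0.001, 0.008], [0.001, -1.0, 0.001], [0.008, -0.001, -1.0]]
wrist_force: [0.1, -0.9, -0.6]
finger_gap: 0.0856
grip_force: 0.0
```

Run:
```python
from h import *
st()
for n in('top','scene'):
    c=bot.capture(n); save(c,n+'4.png')
    for p in pots(c): print(n,p)
```

```text
{'t': 20.6, 'tcp_pos': [0.5742, 0.1053, 0.1561], 'eef_rot': [[1.0, 0.0014, 0.008], [0.0014, -1.0, 0.0015], [0.008, -0.0015, -1.0]], 'wrist_force': [0.1199, -0.9273, -0.6363], 'finger_gap': 0.0856, 'grip_force': 0.0}
top (np.int32(423), [0.562, -0.215], 0.0861302367050089, [0.56, -0.215, 0.078], 63)
top (np.int32(420), [0.561, -0.345], 0.08623699063497572, [0.556, -0.344, 0.08], 67)
top (np.int32(432), [0.412, 0.316], 0.08796773148423381, [0.412, 0.313, 0.079], 66)
scene (np.int32(108), [0.576, 0.111], 0.07362229972633831, [0.57, 0.101, 0.079], 62)
scene (np.int32(298), [0.553, -0.209], 0.11109560825593705, [0.564, -0.218, 0.079], 78)
scene (np.int32(350), [0.552, -0.337], 0.11382710833772873, [0.562, -0.346, 0.079], 91)
```

>>> step_arm(motion=[-0.26,-0.345,0,0,0,0,-0.26,-0.345,0,0,0,0,-0.26,-0.345,0,0,0,0,-0.26,-0.345,0,0,0,0,-0.26,-0.345,0,0,0,0,-0.26,-0.345,0,0,0,0,0,0,0,0,0,0,0,0,0,0,0,0])

```text
t: 21.5
tcp_pos: [0.4135, 0.3116, 0.1499]
eef_rot: [[1.0, 0.004, -0.002], [0.004, -1.0, -0.001], [-0.002, 0.001, -1.0]]
wrist_force: [-0.3, -0.2, 0.4]
finger_gap: 0.0853
grip_force: 0.0
```

>>> step_arm(motion=[0,0,0.23,0,0,0,0,0,0.23,0,0,0,0,0,0.23,0,0,0,0,0,0.23,0,0,0,0,0,0,0,0,0])

```text
t: 22.0
tcp_pos: [0.4135, 0.3089, 0.0561]
eef_rot: [[1.0, -0.0, -0.005], [-0.0, -1.0, -0.004], [-0.005, 0.004, -1.0]]
wrist_force: [-0.8, 0.9, -0.1]
finger_gap: 0.0854
grip_force: 0.0
```

>>> step_arm(motion=[0,0,0,0,0,0,0,0,0,0,0,0,0,0,0,0,0,0,0,0,0,0,0,0,0,0,0,0,0,0,0,0,0,0,0,0,0,0,0,0,0,0,0,0,0,0,0,0], claw=-1)

```text
t: 22.8
tcp_pos: [0.4156, 0.3122, 0.0605]
eef_rot: [[1.0, 0.002, 0.002], [0.002, -1.0, 0.001], [0.002, -0.001, -1.0]]
wrist_force: [-1.2, -0.5, 7.9]
finger_gap: 0.028
grip_force: 58.7
```

>>> step_arm(motion=[0,0,-0.02,0,0,0,0,0,-0.02,0,0,0,0,0,-0.01,0,0,0,0,0,0,0,0,0,0,0,0,0,0,0,0,0,0,0,0,0])

```text
t: 23.4
tcp_pos: [0.4146, 0.3113, 0.0639]
eef_rot: [[1.0, 0.001, -0.0], [0.001, -1.0, -0.0], [-0.0, 0.0, -1.0]]
wrist_force: [-0.1, 0.1, -8.1]
finger_gap: 0.0279
grip_force: 59.6
```

>>> step_arm(motion=[0,0,0,0,0,0,0,0,0,0,0,0])

```text
t: 23.6
tcp_pos: [0.4147, 0.3114, 0.064]
eef_rot: [[1.0, 0.001, -0.0], [0.001, -1.0, -0.0], [-0.0, 0.0, -1.0]]
wrist_force: [-0.5, 1.0, -8.2]
finger_gap: 0.0278
grip_force: 59.6
```

A is also full, so it goes to the plate's left ring.

>>> step_arm(motion=[0,0,0.02,0,0,0,0,0,0.021,0,0,0,0,0,0,0,0,0,0,0,0,0,0,0])

```text
t: 24.0
tcp_pos: [0.4147, 0.3115, 0.0605]
eef_rot: [[1.0, 0.001, -0.0], [0.001, -1.0, 0.0], [-0.0, -0.0, -1.0]]
wrist_force: [-3.4, -2.1, 5.0]
finger_gap: 0.0276
grip_force: 61.0
```

>>> step_arm(motion=[0.15,-0.05,0,0,0,0,0.15,-0.05,0,0,0,0,0.15,-0.05,0,0,0,0,0.15,-0.05,0,0,0,0,0.15,-0.05,0,0,0,0,0.15,-0.05,0,0,0,0,0.15,-0.05,0,0,0,0,0.15,-0.05,0,0,0,0,0.15,-0.05,0,0,0,0,0.15,-0.05,0,0,0,0,0,0,0,0,0,0])

```text
t: 25.1
tcp_pos: [0.5674, 0.3629, 0.0606]
eef_rot: [[1.0, 0.001, 0.004], [0.001, -1.0, 0.002], [0.004, -0.002, -1.0]]
wrist_force: [4.9, 1.6, 0.5]
finger_gap: 0.0278
grip_force: 61.2
```

>>> step_arm(motion=[0,0,0,0,0,0,0,0,0,0,0,0,0,0,0,0,0,0,0,0,0,0,0,0,0,0,0,0,0,0,0,0,0,0,0,0,0,0,-0.2,0,0,0,0,0,-0.3,0,0,0,0,0,-0.4,0,0,0,0,0,0,0,0,0], claw=1)

```text
t: 26.1
tcp_pos: [0.5675, 0.3635, 0.1558]
eef_rot: [[1.0, 0.001, 0.007], [0.001, -1.0, 0.005], [0.007, -0.005, -1.0]]
wrist_force: [0.4, 0.1, 0.6]
finger_gap: 0.0855
grip_force: 0.0
```

>>> step_arm(motion=[0.16,0.35,0,0,0,0,0.16,0.35,0,0,0,0,0.16,0.35,0,0,0,0,0.16,0.35,0,0,0,0,0.16,0.35,0,0,0,0,0.16,0.38,0,0,0,0,0,0,0,0,0,0,0,0,0,0,0,0], claw=-1)

```text
t: 26.9
tcp_pos: [0.661, 0.1479, 0.1495]
eef_rot: [[1.0, -0.001, -0.001], [-0.001, -1.0, 0.0], [-0.001, -0.0, -1.0]]
wrist_force: [0.2, 0.0, -0.3]
finger_gap: 0.0001
grip_force: 0.0
```

Run:
```python
from h import *
st()
for n in('top','scene'):
    c=bot.capture(n); save(c,n+'5.png')
    for p in pots(c): print(n,p)
    C=cloud(c); P=cv2.cvtColor(c['pixels'],cv2.COLOR_RGB2HSV)
    m=(P[...,0]>4)&(P[...,0]<20)&(P[...,1]>150)&(C[...,2]>.025)&(C[...,2]<.07)&(abs(C[...,0]-.66)<.06)&(abs(C[...,1]-.24)<.1)
    q=C[m]; print('slider',len(q),q.min(0) if len(q) else '',q.max(0) if len(q) else '')
```

```text
{'t': 26.9, 'tcp_pos': [0.661, 0.1479, 0.1495], 'eef_rot': [[1.0, -0.0007, -0.0006], [-0.0007, -1.0, 0.0002], [-0.0006, -0.0002, -1.0]], 'wrist_force': [0.2254, 0.0193, -0.2902], 'finger_gap': 0.0001, 'grip_force': 0.0}
top (np.int32(396), [0.563, 0.363], 0.08592576981248692, [0.559, 0.362, 0.079], 64)
top (np.int32(421), [0.562, -0.215], 0.0854129278615918, [0.559, -0.215, 0.079], 65)
top (np.int32(418), [0.56, -0.344], 0.08643801994518101, [0.557, -0.345, 0.078], 68)
slider 0  
scene (np.int32(124), [0.557, 0.38], 0.06904537738483944, [0.563, 0.358, 0.079], 51)
scene (np.int32(207), [0.556, 0.119], 0.09354966335002862, [0.57, 0.102, 0.079], 63)
scene (np.int32(297), [0.553, -0.209], 0.11109560825593705, [0.564, -0.218, 0.079], 78)
scene (np.int32(349), [0.552, -0.337], 0.11382710833772873, [0.562, -0.345, 0.078], 90)
slider 79 [0.64868828 0.18716841 0.02584291] [0.67978915 0.21128577 0.06081675]
```

View pics/scene5.png

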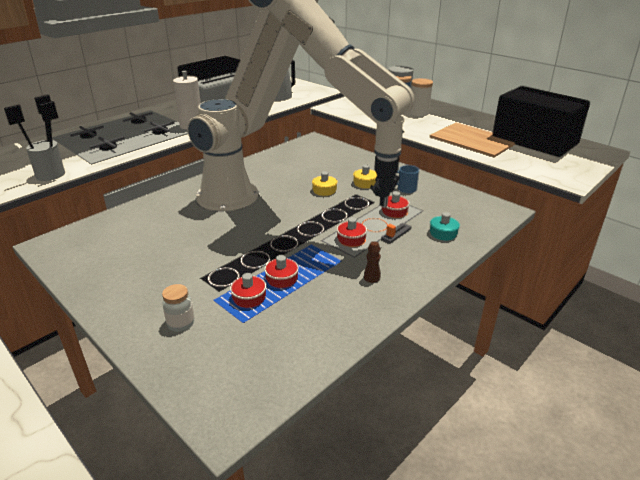

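Each cocotte sits on its target: in the scene picture the empties are at (248,290) and (282,271) on the mat, and the full ones at (351,232) and (396,205) on the plate. Next I'll push the slider from its right side.

>>> step_arm(motion=[0,0,0.3,0,0,0,0,0,0.3,0,0,0,0,0,0.3,0,0,0,0,0,0.28,0,0,0,0,0,0,0,0,0])

```text
t: 27.5
tcp_pos: [0.6575, 0.1496, 0.028]
eef_rot: [[1.0, 0.003, -0.007], [0.003, -1.0, -0.001], [-0.007, 0.001, -1.0]]
wrist_force: [-0.6, -0.8, -1.2]
finger_gap: -0.0002
grip_force: 0.0
```

>>> step_arm(motion=[0,-0.1,0,0,0,0,0,-0.1,0,0,0,0,0,-0.1,0,0,0,0,0,-0.1,0,0,0,0,0,-0.1,0,0,0,0,0,-0.1,0,0,0,0,0,-0.1,0,0,0,0,0,-0.1,0,0,0,0,0,-0.05,0,0,0,0,0,-0.05,0,0,0,0,0,0,0,0,0,0])

```text
t: 28.6
tcp_pos: [0.6607, 0.2395, 0.0318]
eef_rot: [[1.0, 0.002, -0.0], [0.002, -1.0, 0.0], [-0.0, -0.0, -1.0]]
wrist_force: [0.6, -0.5, 0.6]
finger_gap: 0.0002
grip_force: 0.0
```

>>> step_arm(motion=[0,-0.02,0,0,0,0,0,-0.02,0,0,0,0,0,-0.02,0,0,0,0,0,-0.02,0,0,0,0])

```text
t: 29.0
tcp_pos: [0.6607, 0.2466, 0.0318]
eef_rot: [[1.0, 0.001, -0.0], [0.001, -1.0, -0.0], [-0.0, 0.0, -1.0]]
wrist_force: [-0.8, -1.3, -0.6]
finger_gap: 0.0005
grip_force: 0.8
```

Run:
```python
from h import *
st()
c=bot.capture('scene'); save(c,'scene6.png')
for p in pots(c): print(p)
C=cloud(c); P=cv2.cvtColor(c['pixels'],cv2.COLOR_RGB2HSV)
m=(P[...,0]>4)&(P[...,0]<20)&(P[...,1]>150)&(C[...,2]>.02)&(C[...,2]<.07)&(abs(C[...,0]-.66)<.06)&(abs(C[...,1]-.24)<.12)
q=C[m]; print('slider',len(q),q.min(0),q.max(0))
cv2.imwrite('pics/crop6.png',cv2.resize(c['pixels'][180:270,320:460,::-1],None,fx=5,fy=5))
```

```text
{'t': 29.0, 'tcp_pos': [0.6607, 0.2466, 0.0318], 'eef_rot': [[1.0, 0.0012, -0.0005], [0.0012, -1.0, -0.0002], [-0.0005, 0.0002, -1.0]], 'wrist_force': [-0.8116, -1.334, -0.6323], 'finger_gap': 0.0005, 'grip_force': 0.7769}
(np.int32(129), [0.572, 0.116], 0.07362229972633831, [0.571, 0.101, 0.079], 66)
(np.int32(299), [0.553, -0.209], 0.11109560825593705, [0.564, -0.218, 0.079], 79)
(np.int32(348), [0.552, -0.337], 0.11382710833772873, [0.562, -0.345, 0.079], 89)
slider 41 [0.65838492 0.25438716 0.0202654 ] [0.67732351 0.27408073 0.05942123]
```

View pics/crop6.png

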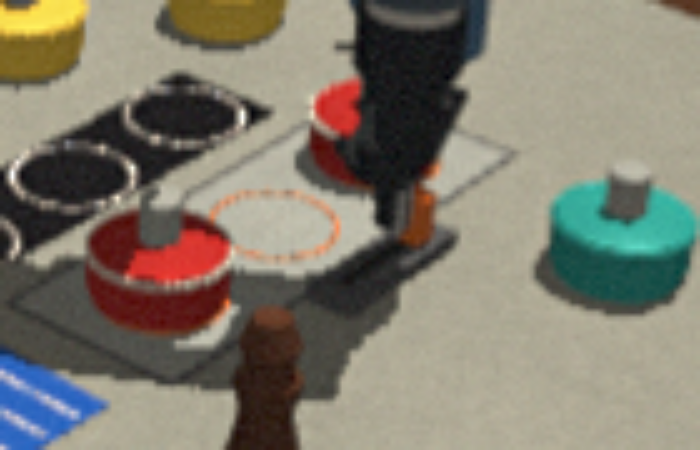

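The slider (crop (415,215)) is moving but hasn't reached its stop, so I'll keep pushing.

>>> step_arm(motion=[0,-0.02,0,0,0,0,0,-0.02,0,0,0,0,0,-0.02,0,0,0,0,0,0,0,0,0,0])

```text
t: 29.45
tcp_pos: [0.6609, 0.2532, 0.032]
eef_rot: [[1.0, 0.002, 0.0], [0.002, -1.0, 0.0], [0.0, -0.0, -1.0]]
wrist_force: [-0.4, -0.4, 0.9]
finger_gap: -0.0004
grip_force: 0.3
```

>>> step_arm(motion=[0,-0.02,0,0,0,0,0,-0.02,0,0,0,0,0,0,0,0,0,0])

```text
t: 29.75
tcp_pos: [0.6609, 0.254, 0.0321]
eef_rot: [[1.0, 0.002, -0.001], [0.002, -1.0, -0.004], [-0.001, 0.004, -1.0]]
wrist_force: [0.4, -14.1, 3.1]
finger_gap: -0.0004
grip_force: 7.3
```

>>> step_arm(motion=[0,0.15,0,0,0,0,0,0.15,0,0,0,0,0,0,-0.3,0,0,0,0,0,-0.4,0,0,0,0,0,-0.4,0,0,0,0,0,-0.4,0,0,0,-0.35,0,0,0,0,0,-0.35,0,0,0,0,0,-0.35,0,0,0,0,0,-0.35,0,0,0,0,0,-0.35,0,0,0,0,0,-0.35,0,0,0,0,0])

```text
t: 30.95
tcp_pos: [0.4497, 0.226, 0.1822]
eef_rot: [[1.0, 0.001, 0.001], [0.001, -1.0, 0.001], [0.001, -0.001, -1.0]]
wrist_force: [0.4, 0.0, 0.4]
finger_gap: 0.0001
grip_force: 0.0
```

>>> step_arm(motion=[-0.2,0.3,0,0,0,0,-0.2,0.3,0,0,0,0,0,0.3,0,0,0,0,0,0.3,0,0,0,0,0,0,0,0,0,0,0,0,0,0,0,0,0,0,0,0,0,0])

```text
t: 31.65
tcp_pos: [0.4114, 0.1068, 0.1822]
eef_rot: [[1.0, 0.001, 0.001], [0.001, -1.0, 0.001], [0.001, -0.001, -1.0]]
wrist_force: [0.2, 0.1, -0.2]
finger_gap: -0.0001
grip_force: 0.0
```

Run:
```python
from h import *
st()
for n in('top','scene'):
    c=bot.capture(n); save(c,n+'7.png')
    for p in pots(c): print(n,p)
    C=cloud(c); P=cv2.cvtColor(c['pixels'],cv2.COLOR_RGB2HSV)
    m=(P[...,0]>4)&(P[...,0]<20)&(P[...,1]>150)&(C[...,2]>.02)&(C[...,2]<.07)&(abs(C[...,0]-.66)<.06)&(abs(C[...,1]-.24)<.12)
    q=C[m]; print('slider',len(q),q.min(0) if len(q) else '',q.max(0) if len(q) else '')
```

```text
{'t': 31.65, 'tcp_pos': [0.4114, 0.1068, 0.1822], 'eef_rot': [[1.0, 0.001, 0.0007], [0.001, -1.0, 0.0006], [0.0007, -0.0006, -1.0]], 'wrist_force': [0.1694, 0.0668, -0.1869], 'finger_gap': -0.0001, 'grip_force': 0.0}
top (np.int32(404), [0.563, 0.363], 0.08592576981248692, [0.559, 0.361, 0.078], 66)
top (np.int32(162), [0.575, 0.103], 0.08486615080321136, [0.573, 0.107, 0.079], 20)
top (np.int32(424), [0.562, -0.215], 0.0861302367050089, [0.559, -0.215, 0.078], 68)
top (np.int32(420), [0.559, -0.344], 0.08664760543554817, [0.557, -0.344, 0.078], 67)
slider 62 [0.60910939 0.12328777 0.02034774] [0.6791019  0.29219704 0.06413282]
scene (np.int32(150), [0.549, 0.379], 0.0833628411398407, [0.563, 0.358, 0.08], 50)
scene (np.int32(204), [0.556, 0.119], 0.09354966335002862, [0.571, 0.101, 0.079], 65)
scene (np.int32(296), [0.553, -0.209], 0.11109560825593705, [0.564, -0.218, 0.079], 78)
scene (np.int32(356), [0.547, -0.335], 0.1160248460435086, [0.562, -0.346, 0.078], 92)
slider 86 [0.64576575 0.26248288 0.02024941] [0.67614248 0.28781455 0.05971466]
```

View pics/top7.png

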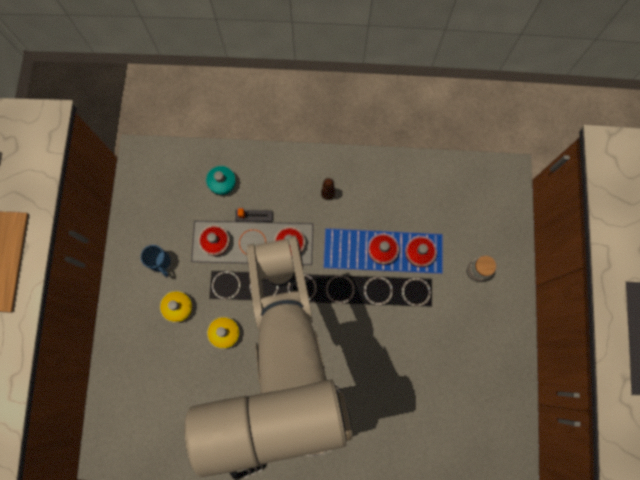

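The top view shows full cocottes on the plate at (214,240) and (290,240), empties on the mat at (383,248) and (421,250), and the slider at the left end of its housing at (240,213). The bystanders haven't moved, so I'm handing in.

```bash
python3 -c "
from rig import bot
print(bot.close_job())"
```

```text
the job is handed in; nothing more can be done
None
```

I handed the job in with both full cocottes on the warming plate, both empty ones on the washing-up mat, and the heat slider pushed to its stop last; the first empty one (rightmost on the mat) slid with its weight still on the gripper, hovering by a fraction of a millimetre.

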